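# Open the press-and-turn canister

### The job

Open the burr canister that is screwed to the bench: push its sprung cap down and, while holding it down, turn it anticlockwise (seen from above) until it comes free, then lift it off. Stand the cap upright, grip bar up, in the middle of the cork pad and let go; do not disturb the oil bottle on the bench, the paste jar or the grey stone stick.

Things in the scene. Friction and masses are not known exactly. Their poses are not given: they have to be found in the camera images.
- canister: Aluminium canister fixed upright on the bench by a dark round flange (90 mm across, 6 mm thick); body 70 mm across, steel collar on top. Origin at the centre of its underside, z up, on the cap's turning axis. Its x axis is the line on which the cap's cross pin is locked; the way out lies 60 degrees (1.05 rad, stops near 0.9 and 1.2) anticlockwise of it seen from above.
- collar_rim (a point): Centre of the collar's rim, 95 mm above the bench. Collar 54 mm outside, 40 mm inside, with two opposite J-shaped slots for the cap's pin. On the way from locked to way out the cap must be held at least 6 mm below its locked height; it bottoms on the rim at 11 mm.
- cap: Loose black cap, 0.12 kg give or take a third: steel plug 35 mm across, 28 mm high, with a round cross pin (6 mm thick, 50 mm long) along the cap's x axis, under a disc and grip bar. Origin at the centre of the plug's underside, z up. Locked: 78 mm above the bench. Turned free and let go: sprung up to about 86 mm, the pin still in the way-out slots; lifts straight out, clear after 20 mm.
- cap_disc (a point): Centre of the upper face of the cap's disc (62 mm across, 8 mm thick), 36 mm above the cap's origin: the face to press on.
- cap_bar (a point): Centre of the top of the cap's upright grip bar, 62 mm above the cap's origin. The bar is 54 mm long along the cap's x axis (above the pin), 12 mm thick along y, and stands 26 mm above the disc. It can be gripped across its thickness, or turned by fingers that straddle it while pressing on the disc.
- seal_ring (a joint): Height of the sprung rubber ring in the neck that carries the cap's plug, in m: 0 with the cap locked, negative when pressed down (to -0.011), +0.008 at its upper stop (cap sprung up or off). It pushes up with 6.5 N at 0, 9.5 N at -0.006 and 12 N at -0.011 (less the cap's 1.2 N weight).
- pad: Thin square cork pad fixed on the bench, 90 x 90 x 4 mm; origin at the centre of its underside, so its top is 4 mm above the origin.
- oil_bottle: White honing-oil bottle with a red spout, 44 mm diameter, 142 mm high, standing on the bench just in front of the blue tray and its neighbours (not the like one up on the grey slab); origin at the centre of its underside. Leave alone.
- paste_jar: Low round paste jar with a black lid, 55 mm diameter, 46 mm high; origin at the centre of its underside. Leave alone.
- stone_stick_3: Grey square stone stick, 14 x 120 x 11 mm, lying on the bench on the robot's side; origin at the centre of its underside. Leave alone.

How it is judged (in metres and radians):
On the way:
1. the cap is turned in its collar while it is pressed down (value of joint seal_ring below -0.004 m and angle between the x axis of cap and the x axis of canister, either way round above 0.3 rad and horizontal distance between cap and canister below 0.006 m), for 0.05 s.
At the end, for the whole second after the job is handed in: The cap stands upright (within 7 degrees) and at rest on the cork pad, its axis within 35 mm of the pad's centre, and the canister is open (its sealing ring sprung up to the stop) (horizontal distance between cap and pad below 0.035 m and z of cap in the frame of pad between 0.001 and 0.008 m and angle between cap's own z axis and vertical below 0.12 rad and linear speed of cap below 0.02 m/s and value of joint seal_ring above 0.005 m); the robot touches nothing.
It fails at once if the oil bottle, the paste jar or the stone stick is moved by more than 25 mm (distance of any of oil_bottle, paste_jar, stone_stick_3 from where it was at the start of the episode above 0.025 m).
It also fails if it takes over 45 s, if anything falls off the work surface, if the arm or the gripper's body presses on something with over 40 N, if the wrist force passes 120 N, or if a joint passes its speed limit or range.

### The arm

A 6-joint arm with a two-finger parallel gripper is mounted at the origin on a cart in front of the work surface, level with it; the furniture and walls round the work are solid. World frame = base frame: x ahead of the robot, y to its left, z up, the work surface at z = 0. Lengths are in mm, angles in rad, forces in N, time in s.
With the tool pointing down it reaches from about 350 to 775 mm from the base axis. Payload 7.3 kg.
Tool frame: the origin (TCP) lies on the centre line of the jaws, within the pads' length; the fingertips stand 22 mm ahead of it and the grasp point (between the pads) lies 3 mm ahead of it; x points along the fingers, z is the direction in which the jaws open and shut, and the axes are right-handed (so a half turn about x gives the same grasp; the last joint's range is limited). The gripper opens to 92 mm and grips with 3 to 60 N. Pads are 19 mm wide; open, the fingers measure 130 mm over their backs; the gripper's body (75 mm by 190 mm) begins 47 mm behind the grasp point.
Start: joints at [1.015, 0.342, 1.524, -0, 1.275, -0.146], TCP at [209.16, 481.554, 248.741] pointing down, gripper open.
Joint ranges: [-2.53, 2.53], [-0.77, 2.02], [0.04, 2.7], [-1, 4.14], [0.28, 2.66], [-3.11, 3.11]. Speed limits (rad/s): [2.57, 2.57, 3.14, 3.14, 3.14, 3.14].

### API

Orientations are given as [roll, pitch, yaw] about the fixed x, y, z axes, in that order (R = Rz(yaw) Ry(pitch) Rx(roll)).
In Python, from plant import readout, imaging, bot gives the robot as it stands.
- The arm moves only by the tool arm_command, never from a script. Its argument "plan" is a list of rows, each an object of numbers: "tx", "ty", "tz": the shift along the tool's x, y, z in cm; "wx", "wy", "wz": the turn, a rotation vector about the tool's x, y, z in rad; "jaw": the opening, from -1 (shut) to 1 (fully open). In form: [{"tx": .., "ty": .., "tz": .., "wx": .., "wy": .., "wz": .., "jaw": ..}, ...]. A call has 1 to 20 rows; each row shifts and turns the commanded pose from where the row before left it, along the tool's axes as they then stand; what a row does not reach is not made up. A row lasts 1/10 s, in which the tool goes at most 50 mm and 8.59 degrees, less where a joint would pass 70% of its speed; a pose out of reach is approached as far as the arm can. A call with a gripper value outside its range is refused whole. The fingers move at their own pace and stop on an object; the grip force is fixed at half the most. Time passes only in rows, so rows that do not move let the fingers close. It gives the time, the measured TCP pose, the force and the opening at its end, in the units of the state.
- readout.get_obs(): the state, without advancing time (a new reading comes with each control period).
- imaging.capture(name): name is "scene" or "side" or "wrist"; returns the picture (400x640x3 uint8, blue, green, red); there is no depth.
- imaging.get_calibration(name): a dict with "fx", "fy", "cx", "cy" (pixels), "position" and "rotation" of the camera in the world; the wrist camera has in their place "mount" (4x4, takes a point from camera to tool coordinates, whose origin is the TCP and whose axes are the tool frame's). Camera axes: x right, y up, looking along -z (the intrinsics and any distortion apply to the point x, -y, -z); pixel columns grow to the right and rows downward; lengths in mm; the calibration is good to about 2 mm. A picture is of the moment at which its call begins: read the wrist's pose just before it. get_calibration takes no time and is no camera call.
- bot.close_job(): hands the job in, once; it reports no verdict.
The state is a dict: "time": time; "joint_positions": joint angles; "dq": joint speeds; "tau": joint torques, N m; "tool_pos": TCP position; "tcp_rot": TCP orientation; "contact_force": force on the tool from outside, world axes, zero at the start; "moment": the same for the moment, N m; "grip_width": finger opening in mm.
Only numpy, scipy, OpenCV 4.12 (cv2) and the standard library are available. Lean on these libraries where they do the work, as an engineer would, in place of code of your own. Each camera call takes 0.05 s, during which the arm holds its last target.

## Working session

There is one attempt and no reset: what is moved stays moved. The work goes in short steps, Python scripts to look and compute and a tool call to move; the robot and the scene stay as the last step left them, time stands still between calls to the robot, and variables do not carry over. Pictures are saved under pics/ and viewed, and the job is handed in when it is done.

Besides the shell and the picture viewer there is one more tool, called after ">>>" as name(argument=value, ...), one argument or row to a line, values as JSON. arm_command: Moves the arm, as the interface text tells. Its arguments: {"type":"object","properties":{"plan":{"type":"array"}},"required":["plan"]}

```bash
ls; mkdir -p pics
python3 - <<'E'
from plant import readout, imaging, bot
import cv2
print(readout.get_obs())
for n in ["scene","side","wrist"]:
    print(n,imaging.get_calibration(n))
    cv2.imwrite(f"pics/{n}0.png",imaging.capture(n))
E
```

```text
pics
{'time': 0.0, 'joint_positions': array([ 1.01500988e+00,  3.42695056e-01,  1.52499175e+00,  1.32700690e-05,
        1.27540046e+00, -1.46011056e-01]), 'dq': array([-0.00088374, -0.00172964, -0.00103659, -0.00171552, -0.00073787,
        0.00127359]), 'tau': array([-8.71980683e-04, -4.31236231e+01, -2.44224018e+01,  7.18108658e-02,
        5.59470069e-02, -1.84706341e-04]), 'tool_pos': array([208.94942169, 481.23155283, 248.06811701]), 'tcp_rot': array([ 2.98709162,  1.56930166, -2.13507662]), 'contact_force': array([-0.08283601, -0.34901163, -0.25788203]), 'moment': array([-0.03396516,  0.01096276,  0.05693376]), 'grip_width': 91.9029476047326}
scene {'fx': 378.76682993339875, 'fy': 378.76682993339875, 'cx': 320.44777486123155, 'cy': 197.83749271205448, 'position': array([  36.5489799 , -638.82831073,  483.85411872]), 'rotation': array([ 1.11123197,  0.00419464, -0.78348948])}
side {'fx': 430.4522687148584, 'fy': 430.4522687148584, 'cx': 312.6839601753073, 'cy': 204.03028960608376, 'position': array([ 242.426957  , -838.76007025,  656.0377121 ]), 'rotation': array([ 0.97848788, -0.00716334, -0.43748707])}
wrist {'fx': 334.6173410458868, 'fy': 334.6173410458868, 'cx': 319.2390543551369, 'cy': 202.9190348724802, 'mount': array([[ 1.45449553e-03,  2.51608398e-01, -9.67828032e-01,
        -1.36247169e+02],
       [ 7.84309857e-05,  9.67829024e-01,  2.51608773e-01,
         6.76011439e+01],
       [ 9.99998939e-01, -4.41871542e-04,  1.38796909e-03,
         2.78265699e-01],
       [ 0.00000000e+00,  0.00000000e+00,  0.00000000e+00,
         1.00000000e+00]])}
```

View pics/scene0.png

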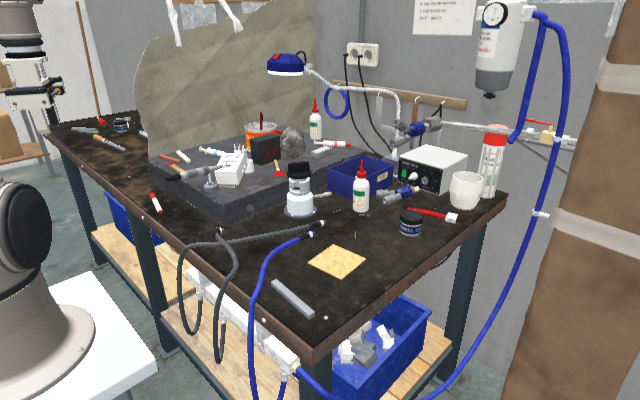

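View pics/side0.png

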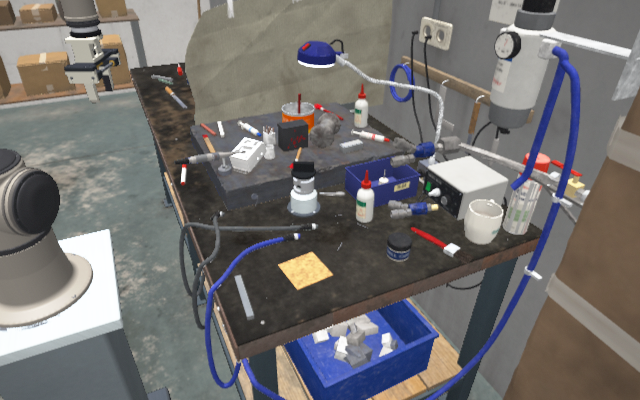

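View pics/wrist0.png

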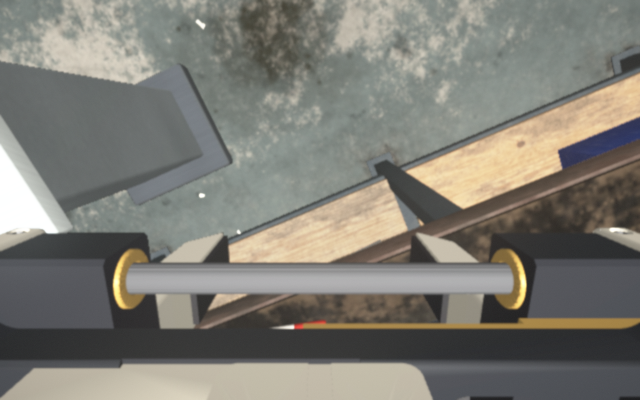

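The scene view shows the canister and cap at about (300,190), the pad at (337,262), the oil bottle at (361,190), the jar at (411,223) and the stick at (293,299). The side view shows the canister at (303,190) and the pad at (305,270). Next I'll zoom in.

```bash
cat > h.py <<'E'
import numpy as np, cv2
from scipy.spatial.transform import Rotation as R
from plant import readout, imaging, bot
def cam(n,obs=None):
    c=imaging.get_calibration(n)
    K=np.array([[c['fx'],0,c['cx']],[0,c['fy'],c['cy']],[0,0,1]])
    if n=='wrist':
        M=np.array(c['mount']); Rt=R.from_euler('xyz',obs['tcp_rot']).as_matrix()
        return K,Rt@M[:3,:3],Rt@M[:3,3]+obs['tool_pos'],c
    return K,R.from_euler('xyz',c['rotation']).as_matrix(),np.array(c['position']),c
def ray(C,u,v):
    K,Rc,p,c=C
    d=np.array([(u-K[0,2])/K[0,0],-(v-K[1,2])/K[1,1],-1.0]); d=Rc@d
    return p,d/np.linalg.norm(d)
def onz(C,u,v,z):
    p,d=ray(C,u,v); return p+d*(z-p[2])/d[2]
def proj(C,P):
    K,Rc,p,c=C; q=Rc.T@(np.asarray(P,float)-p)
    return K[0,0]*q[0]/-q[2]+K[0,2], K[1,1]*-q[1]/-q[2]+K[1,2]
def tri(rs):
    A=np.zeros((3,3));b=np.zeros(3)
    for p,d in rs:
        M=np.eye(3)-np.outer(d,d);A+=M;b+=M@p
    return np.linalg.solve(A,b)
E
python3 - <<'E'
from h import *
for n,(x,y) in {'scene':(300,190),'side':(303,185)}.items():
    im=cv2.imread(f'pics/{n}0.png')
    cv2.imwrite(f'pics/{n}_can.png',cv2.resize(im[y-40:y+40,x-50:x+50],None,fx=7,fy=7,interpolation=cv2.INTER_CUBIC))
C=cam('scene');D=cam('side')
print(C[3].keys())
im=cv2.imread('pics/scene0.png');im2=cv2.imread('pics/side0.png')
for n,i,K in(('scene',im,C),('side',im2,D)):
    hsv=cv2.cvtColor(i,cv2.COLOR_BGR2HSV)
    m=cv2.inRange(hsv,(12,60,150),(30,200,255)); m[:240]=0; m[300:]=0; m[:,:270]=0; m[:,375:]=0
    cs,_=cv2.findContours(m,0,2); c=max(cs,key=cv2.contourArea)
    q=cv2.approxPolyDP(c,6,True)[:,0]
    P=np.array([onz(K,u,v,4) for u,v in q]);print(n,q.tolist(),P.round(1).tolist(),P.mean(0))
    mm=cv2.moments(c);print(onz(K,mm['m10']/mm['m00'],mm['m01']/mm['m00'],4))
print('rough can',onz(C,300,208,6),onz(D,304,207,6))
print(onz(C,361,208,0),onz(D,365,218,0),'jar',onz(C,411,232,0),onz(D,398,256,0), 'stick',onz(C,293,300,0))
E
```

```text
dict_keys(['fx', 'fy', 'cx', 'cy', 'position', 'rotation'])
scene [[308, 263], [341, 279], [365, 258], [332, 244]] [[481.1, -152.4, 4.0], [490.9, -237.9, 4.0], [580.2, -226.6, 4.0], [569.7, -138.3, 4.0]] [ 530.47550315 -188.79097999    4.        ]
[ 528.80198205 -190.48486874    4.        ]
side [[312, 252], [278, 264], [297, 289], [332, 275]] [[571.0, -143.5, 4.0], [484.1, -149.3, 4.0], [492.0, -238.5, 4.0], [578.1, -231.5, 4.0]] [ 531.29918816 -190.69353173    4.        ]
[ 530.53979508 -192.46637104    4.        ]
rough can [634.15185934  42.10890322   6.        ] [628.72812189  31.05362709   6.        ]
[758.72969882 -67.83452287   0.        ] [756.31084684 -73.23049987   0.        ] jar [ 747.61311816 -234.13500986    0.        ] [ 748.41996637 -235.15698723    0.        ] stick [ 3.86004611e+02 -2.12630479e+02  5.68434189e-14]
```

View pics/scene_can.png

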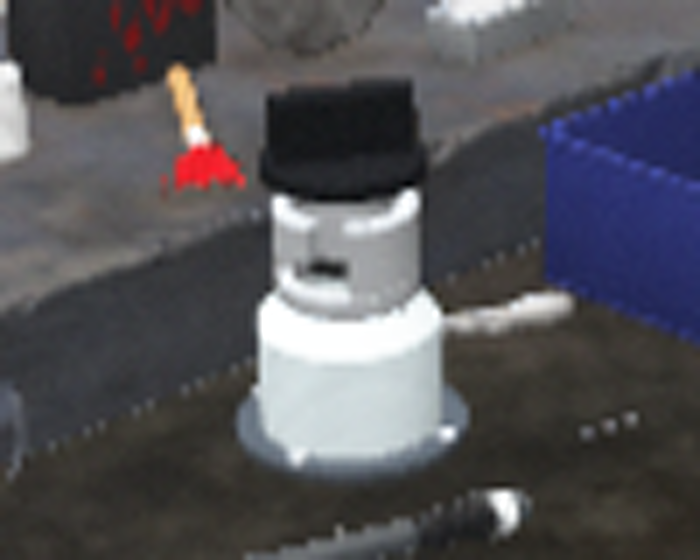

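View pics/side_can.png

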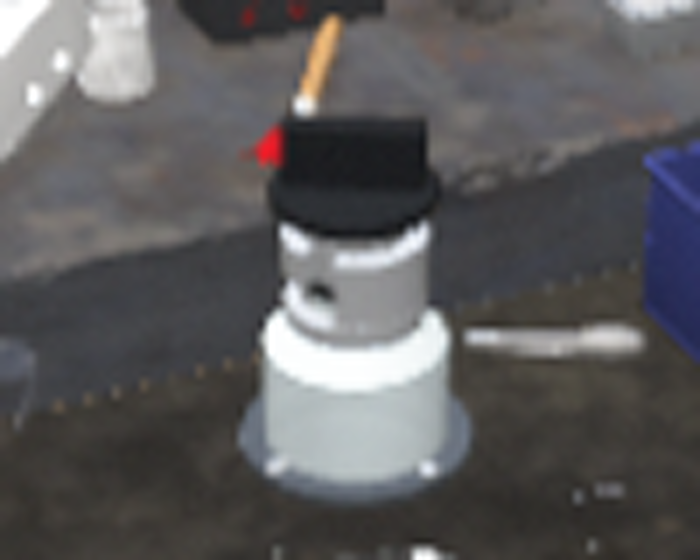

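Run:
```python
from h import *
C=cam('scene');D=cam('side')
a=tri([ray(C,288.1,162.1),ray(D,293.7,162.0)]);b=tri([ray(C,309,161.7),ray(D,314.1,162.4)])
print(a,b,(a+b)/2,b-a)
for K,pp in((C,((288.1,162.1),(309,161.7))),(D,((293.7,162),(314.1,162.4)))):
    print([onz(K,*p,140).round(1) for p in pp])
o=readout.get_obs();M=R.from_euler('xyz',o['tcp_rot']).as_matrix();print(M.round(3));print(np.arctan2(M[1,2],M[0,2]))
```

```text
[608.20742721  50.07570889 140.42351121] [654.43089033  24.88703223 138.33153508] [631.31915877  37.48137056 139.37752315] [ 46.22346313 -25.18867667  -2.09197613]
[array([612.3,  57.2, 140. ]), array([651.3,  21.5, 140. ])]
[array([607.4,  45.3, 140. ]), array([653.2,  22.3, 140. ])]
[[-0.001 -0.917  0.398]
 [-0.001  0.398  0.917]
 [-1.     0.    -0.001]]
1.1610331709309858
```

Run:
```python
from h import *
C=cam('scene');D=cam('side')
for n,a,b in(('lampbot',(286,74),(317,66)),('brush',(262,113),(298,95)),('bottle2 top',(314,100),(362,85)),('whitebox',(232,152),(248,142)),('arm bend',(398,98),(440,97)),('gun',(170,177),(180,162)),('cloth tip',(135,75),(190,70)),('oil top',(361,167),(366,171)),('lampneck',(350,82),(385,75)),('shelf hang',(240,25),(335,5))):
    print(n,tri([ray(C,*a),ray(D,*b)]).round())
```

```text
lampbot [746. 208. 323.]
brush [750. 343. 194.]
bottle2 top [967. 328. 202.]
whitebox [531. 182. 154.]
arm bend [1031.   28.  247.]
gun [346. 144. 152.]
cloth tip [427. 398. 317.]
oil top [762. -54. 122.]
lampneck [906. 115. 298.]
shelf hang [1073.  824.  395.]
```

Run:
```python
from h import *
C=cam('scene');D=cam('side')
for n,a,b in(('sheet BL',(138,133),(196,124)),('sheet left',(133,110),(188,100)),('sheet leftmid',(140,60),(187,50)),('top',(160,28),(189,12))):
    print(n,tri([ray(C,*a),ray(D,*b)]).round(),onz(C,*a,0).round(),onz(D,*b,0).round())
for n,(x,y,w,h) in {'scene':(120,0,220,200),'side':(160,0,240,200)}.items():
    im=cv2.imread(f'pics/{n}0.png')
    cv2.imwrite(f'pics/{n}_sh.png',cv2.resize(im[y:y+h,x:x+w],None,fx=3,fy=3,interpolation=cv2.INTER_CUBIC))
```

```text
sheet BL [419. 423. 155.] [ 614. 1090.    0.] [489. 711.   0.]
sheet left [413. 427. 224.] [ 769. 1552.    0.] [513. 976.   0.]
sheet leftmid [436. 397. 361.] [1750. 3914.    0.] [ 674. 1789.    0.]
top [452. 312. 453.] [ 5767. 12394.     0.] [ 925. 2949.    0.]
```

View pics/side_sh.png

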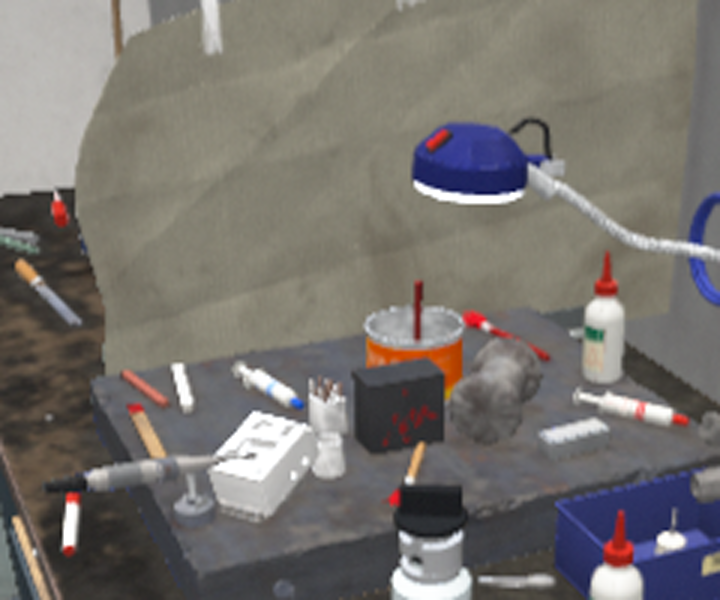

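View pics/scene_sh.png

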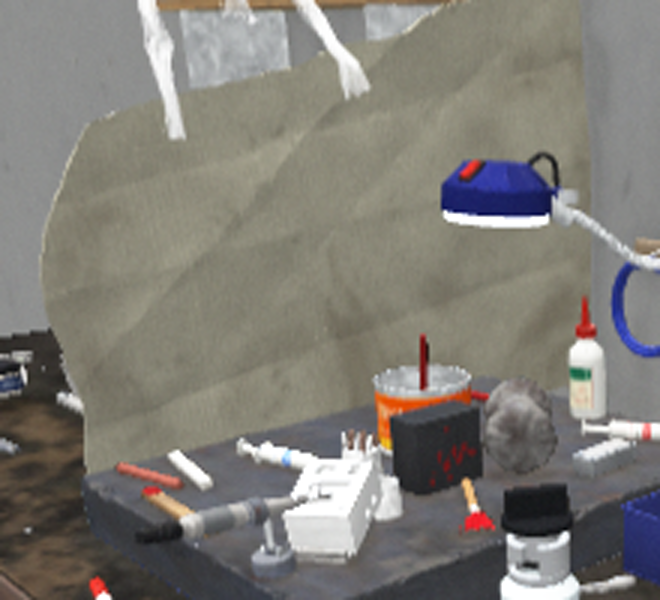

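>>> arm_command(
  plan=[
    {"tx": -0.4, "ty": -2.9, "tz": -2.35, "jaw": 1},
    {"tx": -0.4, "ty": -2.9, "tz": -2.35, "jaw": 1},
    {"tx": -0.4, "ty": -2.9, "tz": -2.35, "jaw": 1},
    {"tx": -0.4, "ty": -2.9, "tz": -2.35, "jaw": 1},
    {"tx": -0.4, "ty": -2.9, "tz": -2.35, "jaw": 1},
    {"tx": -0.4, "ty": -2.9, "tz": -2.35, "jaw": 1},
    {"tx": -0.4, "ty": -2.9, "tz": -2.35, "jaw": 1},
    {"tx": -0.4, "ty": -2.9, "tz": -2.35, "jaw": 1},
    {"tx": -0.4, "ty": -2.9, "tz": -2.35, "jaw": 1},
    {"tx": -0.4, "ty": -2.9, "tz": -2.35, "jaw": 1},
  ],
)

```text
invalid input at $.plan[0]: expected keys tx, ty, tz, wx, wy, wz, jaw
```

>>> arm_command(
  plan=[
    {"tx": -0.4, "ty": -2.9, "tz": -2.35, "wx": 0, "wy": 0, "wz": 0, "jaw": 1},
    {"tx": -0.4, "ty": -2.9, "tz": -2.35, "wx": 0, "wy": 0, "wz": 0, "jaw": 1},
    {"tx": -0.4, "ty": -2.9, "tz": -2.35, "wx": 0, "wy": 0, "wz": 0, "jaw": 1},
    {"tx": -0.4, "ty": -2.9, "tz": -2.35, "wx": 0, "wy": 0, "wz": 0, "jaw": 1},
    {"tx": -0.4, "ty": -2.9, "tz": -2.35, "wx": 0, "wy": 0, "wz": 0, "jaw": 1},
    {"tx": -0.4, "ty": -2.9, "tz": -2.35, "wx": 0, "wy": 0, "wz": 0, "jaw": 1},
    {"tx": -0.4, "ty": -2.9, "tz": -2.35, "wx": 0, "wy": 0, "wz": 0, "jaw": 1},
    {"tx": -0.4, "ty": -2.9, "tz": -2.35, "wx": 0, "wy": 0, "wz": 0, "jaw": 1},
    {"tx": -0.4, "ty": -2.9, "tz": -2.35, "wx": 0, "wy": 0, "wz": 0, "jaw": 1},
    {"tx": -0.4, "ty": -2.9, "tz": -2.35, "wx": 0, "wy": 0, "wz": 0, "jaw": 1},
  ],
)

```text
time: 1.15
tool_pos: [381.8, 149.0, 288.8]
tcp_rot: [0.567, 1.571, 1.728]
contact_force: [0.8, 0.5, -0.3]
grip_width: 91.7
```

>>> arm_command(
  plan=[
    {"tx": 0.2, "ty": -3.4, "tz": 0, "wx": 0, "wy": 0, "wz": 0, "jaw": 1},
    {"tx": 0.2, "ty": -3.4, "tz": 0, "wx": 0, "wy": 0, "wz": 0, "jaw": 1},
    {"tx": 0.2, "ty": -3.4, "tz": 0, "wx": 0, "wy": 0, "wz": 0, "jaw": 1},
    {"tx": 0.2, "ty": -3.4, "tz": 0, "wx": 0, "wy": 0, "wz": 0, "jaw": 1},
    {"tx": 0.2, "ty": -3.4, "tz": 0, "wx": 0, "wy": 0, "wz": 0, "jaw": 1},
    {"tx": 0.2, "ty": -3.4, "tz": 0, "wx": 0, "wy": 0, "wz": 0, "jaw": 1},
    {"tx": 0.2, "ty": -3.4, "tz": 0, "wx": 0, "wy": 0, "wz": 0, "jaw": 1},
    {"tx": 0.2, "ty": -3.4, "tz": 0, "wx": 0.07, "wy": 0, "wz": 0, "jaw": 1},
    {"tx": 0, "ty": 0, "tz": 0, "wx": 0.07, "wy": 0, "wz": 0, "jaw": 1},
    {"tx": 0, "ty": 0, "tz": 0, "wx": 0, "wy": 0, "wz": 0, "jaw": 1},
    {"tx": 0, "ty": 0, "tz": 0, "wx": 0, "wy": 0, "wz": 0, "jaw": 1},
  ],
)

```text
time: 2.25
tool_pos: [630.7, 42.3, 272.4]
tcp_rot: [1.826, 1.57, 2.849]
contact_force: [-0.6, 0.4, -0.3]
grip_width: 92.6
```

Run:
```python
from h import *
o=readout.get_obs(); im=imaging.capture('wrist'); cv2.imwrite('pics/w1.png',im)
np.save('o1.npy',o,allow_pickle=True)
print(o['tool_pos'],o['contact_force'],o['joint_positions'])
C=cam('wrist',o); print(proj(C,(631,37,140)))
cv2.imwrite('pics/w1z.png',cv2.resize(im[100:280,200:440],None,fx=3,fy=3,interpolation=cv2.INTER_CUBIC))
```

```text
[630.65921538  42.28720818 272.42110623] [-0.58087281  0.38664984 -0.32149109] [-5.43060299e-02  5.30700711e-01  1.15838082e+00  1.92608989e-04
  1.45329763e+00 -1.07734521e+00]
(np.float64(314.2136557907415), np.float64(203.94539225558339))
```

View pics/w1.png

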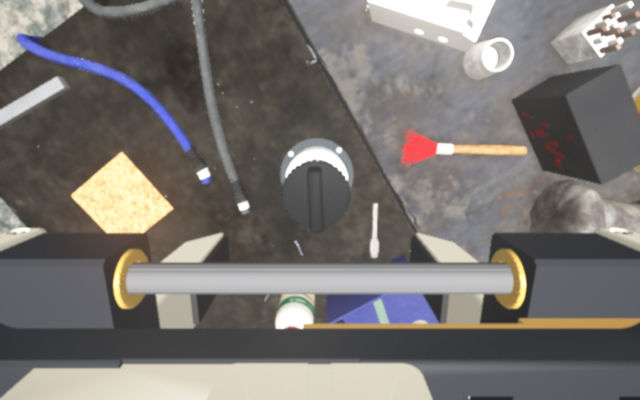

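View pics/w1z.png

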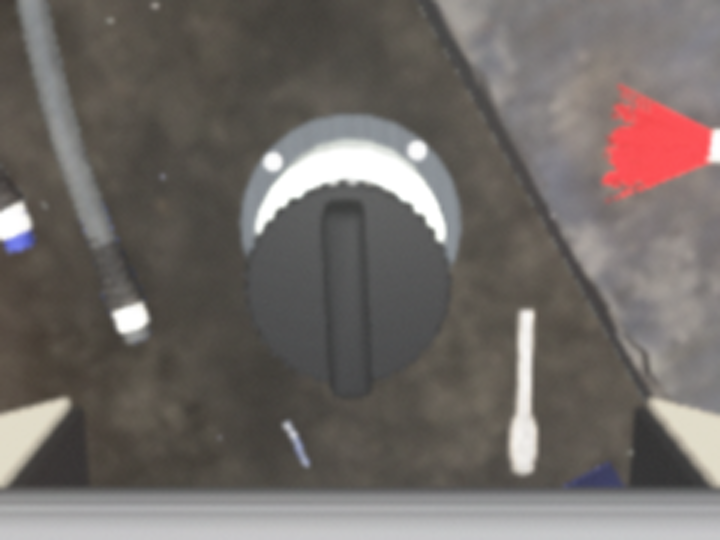

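Run:
```python
from h import *
o=np.load('o1.npy',allow_pickle=True).item();C=cam('wrist',o)
f=lambda x,y,z:onz(C,200+(x+.5)/3-.5,100+(y+.5)/3-.5,z)
a=f(344,203,140);b=f(351.5,394,140);print(a,b,(a+b)/2,np.linalg.norm(b-a),np.arctan2(*(b-a)[1::-1]))
print('disc',f(349,283,112))
l,r=f(248,283,112),f(450,283,112);print(np.linalg.norm(l-r))
M=R.from_euler('xyz',o['tcp_rot']).as_matrix();print(M.round(3),np.arctan2(M[1,2],M[0,2]))
# flange center z=6: ellipse
print('flange', f(351,222,6))
```

```text
[605.01837549  53.09551765 140.        ] [652.36264092  26.46770081 140.        ] [628.6905082   39.78160923 140.        ] 54.318690138312725 -0.512335988912479
disc [629.9057609   39.05121692 112.        ]
61.261503375927575
[[-0.001 -0.854  0.521]
 [ 0.     0.521  0.854]
 [-1.     0.001 -0.   ]] 1.02301660879443
flange [628.98346323  39.20543064   6.        ]
```

>>> arm_command(
  plan=[
    {"tx": 0, "ty": -0.04, "tz": -0.33, "wx": -0.035, "wy": 0, "wz": 0, "jaw": 1},
    {"tx": 2.5, "ty": 0, "tz": 0, "wx": 0, "wy": 0, "wz": 0, "jaw": 1},
    {"tx": 2.5, "ty": 0, "tz": 0, "wx": 0, "wy": 0, "wz": 0, "jaw": 1},
    {"tx": 2.5, "ty": 0, "tz": 0, "wx": 0, "wy": 0, "wz": 0, "jaw": 1},
    {"tx": 2.5, "ty": 0, "tz": 0, "wx": 0, "wy": 0, "wz": 0, "jaw": 1},
    {"tx": 2.0, "ty": 0, "tz": 0, "wx": 0, "wy": 0, "wz": 0, "jaw": 1},
    {"tx": 1.1, "ty": 0, "tz": 0, "wx": 0, "wy": 0, "wz": 0, "jaw": 1},
    {"tx": 0, "ty": 0, "tz": 0, "wx": 0, "wy": 0, "wz": 0, "jaw": 1},
    {"tx": 0, "ty": 0, "tz": 0, "wx": 0, "wy": 0, "wz": 0, "jaw": 1},
  ],
)

```text
time: 3.2
tool_pos: [630.0, 39.2, 142.8]
tcp_rot: [-1.06, 1.569, -0.003]
contact_force: [-0.4, 0.3, -0.0]
grip_width: 91.7
```

Run:
```python
from h import *
o=readout.get_obs(); print(o['tool_pos'],o['contact_force'])
im=imaging.capture('wrist'); cv2.imwrite('pics/w2.png',im)
C=cam('wrist',o); print(proj(C,(629.3,39.3,140)))
for n,(x,y) in {'scene':(300,180),'side':(303,175)}.items():
    im=imaging.capture(n)
    cv2.imwrite(f'pics/{n}_2.png',cv2.resize(im[y-40:y+40,x-50:x+50],None,fx=6,fy=6,interpolation=cv2.INTER_CUBIC))
```

```text
[630.00859346  39.24857098 142.84535457] [-0.40896893  0.264331   -0.02264402]
(np.float64(318.4473763112514), np.float64(268.76491648953464))
```

View pics/w2.png

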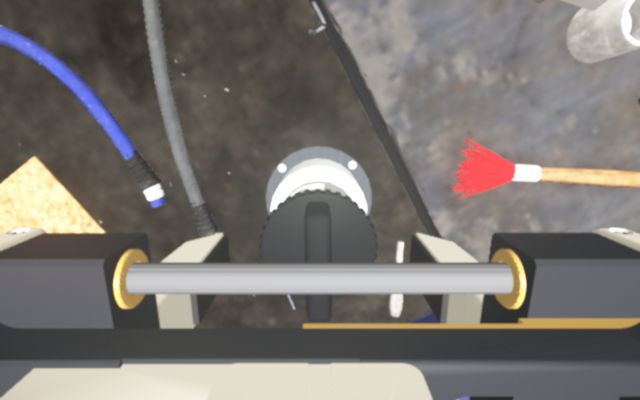

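View pics/side_2.png

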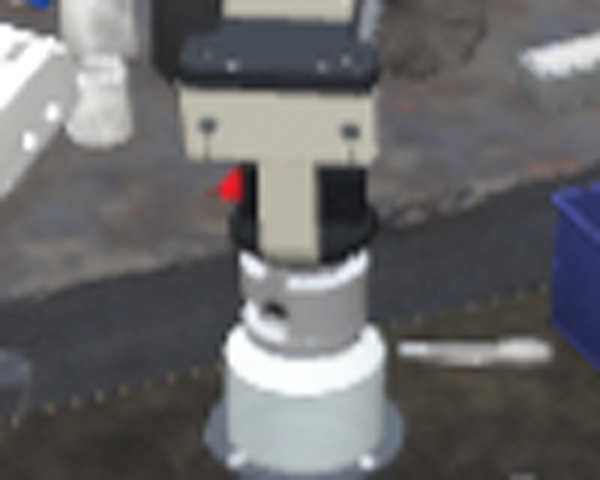

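The wrist view shows the bar at column 318, centred between the open fingers, and the side view shows both fingers straddling it. I'll lower slightly and grip.

>>> arm_command(
  plan=[
    {"tx": 0.5, "ty": 0, "tz": 0, "wx": 0, "wy": 0, "wz": 0, "jaw": 1},
    {"tx": 0, "ty": 0, "tz": 0, "wx": 0, "wy": 0, "wz": 0, "jaw": 1},
    {"tx": 0, "ty": 0, "tz": 0, "wx": 0, "wy": 0, "wz": 0, "jaw": -0.8},
    {"tx": 0, "ty": 0, "tz": 0, "wx": 0, "wy": 0, "wz": 0, "jaw": -1},
    {"tx": 0, "ty": 0, "tz": 0, "wx": 0, "wy": 0, "wz": 0, "jaw": -1},
    {"tx": 0, "ty": 0, "tz": 0, "wx": 0, "wy": 0, "wz": 0, "jaw": -1},
    {"tx": 0, "ty": 0, "tz": 0, "wx": 0, "wy": 0, "wz": 0, "jaw": -1},
    {"tx": 0, "ty": 0, "tz": 0, "wx": 0, "wy": 0, "wz": 0, "jaw": -1},
    {"tx": 0, "ty": 0, "tz": 0, "wx": 0, "wy": 0, "wz": 0, "jaw": -1},
    {"tx": 0, "ty": 0, "tz": 0, "wx": 0, "wy": 0, "wz": 0, "jaw": -1},
    {"tx": 0, "ty": 0, "tz": 0, "wx": 0, "wy": 0, "wz": 0, "jaw": -1},
    {"tx": 0, "ty": 0, "tz": 0, "wx": 0, "wy": 0, "wz": 0, "jaw": -1},
    {"tx": 0, "ty": 0, "tz": 0, "wx": 0, "wy": 0, "wz": 0, "jaw": -1},
  ],
)

```text
time: 4.65
tool_pos: [629.5, 38.9, 136.7]
tcp_rot: [3.092, 1.571, -2.135]
contact_force: [-0.2, 0.1, 0.9]
grip_width: 11.7
```

>>> arm_command(
  plan=[
    {"tx": 0.2, "ty": 0, "tz": 0, "wx": 0, "wy": 0, "wz": 0, "jaw": -1},
    {"tx": 0.2, "ty": 0, "tz": 0, "wx": 0, "wy": 0, "wz": 0, "jaw": -1},
    {"tx": 0.2, "ty": 0, "tz": 0, "wx": 0, "wy": 0, "wz": 0, "jaw": -1},
    {"tx": 0, "ty": 0, "tz": 0, "wx": 0, "wy": 0, "wz": 0, "jaw": -1},
    {"tx": 0, "ty": 0, "tz": 0, "wx": 0, "wy": 0, "wz": 0, "jaw": -1},
  ],
)

```text
time: 5.15
tool_pos: [629.6, 39.0, 131.7]
tcp_rot: [-1.457, 1.57, -0.401]
contact_force: [-3.1, -0.5, 7.4]
grip_width: 12.1
```

>>> arm_command(
  plan=[
    {"tx": 0.15, "ty": 0, "tz": 0, "wx": 0, "wy": 0, "wz": 0, "jaw": -1},
    {"tx": 0.15, "ty": 0, "tz": 0, "wx": 0, "wy": 0, "wz": 0, "jaw": -1},
    {"tx": 0, "ty": 0, "tz": 0, "wx": 0, "wy": 0, "wz": 0, "jaw": -1},
    {"tx": 0, "ty": 0, "tz": 0, "wx": 0, "wy": 0, "wz": 0, "jaw": -1},
    {"tx": 0, "ty": 0, "tz": 0, "wx": 0, "wy": 0, "wz": 0, "jaw": -1},
  ],
)

```text
time: 5.65
tool_pos: [629.6, 39.0, 129.0]
tcp_rot: [-1.391, 1.57, -0.335]
contact_force: [-2.8, -1.3, 8.3]
grip_width: 12.2
```

>>> arm_command(
  plan=[
    {"tx": 0.12, "ty": 0, "tz": 0, "wx": 0, "wy": 0, "wz": 0, "jaw": -1},
    {"tx": 0, "ty": 0, "tz": 0, "wx": -0.1, "wy": 0, "wz": 0, "jaw": -1},
    {"tx": 0, "ty": 0, "tz": 0, "wx": -0.1, "wy": 0, "wz": 0, "jaw": -1},
    {"tx": 0, "ty": 0, "tz": 0, "wx": -0.1, "wy": 0, "wz": 0, "jaw": -1},
    {"tx": 0, "ty": 0, "tz": 0, "wx": 0, "wy": 0, "wz": 0, "jaw": -1},
    {"tx": 0, "ty": 0, "tz": 0, "wx": 0, "wy": 0, "wz": 0, "jaw": -1},
  ],
)

```text
time: 6.25
tool_pos: [630.8, 39.1, 128.6]
tcp_rot: [-1.382, 1.567, -0.026]
contact_force: [-0.5, -0.8, 9.0]
grip_width: 11.9
```

Run:
```python
from h import *
o=readout.get_obs(); print(o['tool_pos'],o['contact_force'],o['moment'],o['joint_positions'])
for n,(x,y) in {'scene':(300,180),'side':(303,175)}.items():
    im=imaging.capture(n)
    cv2.imwrite(f'pics/{n}_3.png',cv2.resize(im[y-40:y+40,x-50:x+50],None,fx=6,fy=6,interpolation=cv2.INTER_CUBIC))
```

```text
[630.82011225  39.07014379 128.56786615] [-0.54530761 -0.76874919  9.02242811] [-0.03744845  0.16551997  0.06181211] [-5.93858213e-02  6.40915744e-01  1.37062231e+00  1.53503817e-04
  1.12589729e+00 -1.41569453e+00]
```

View pics/side_3.png

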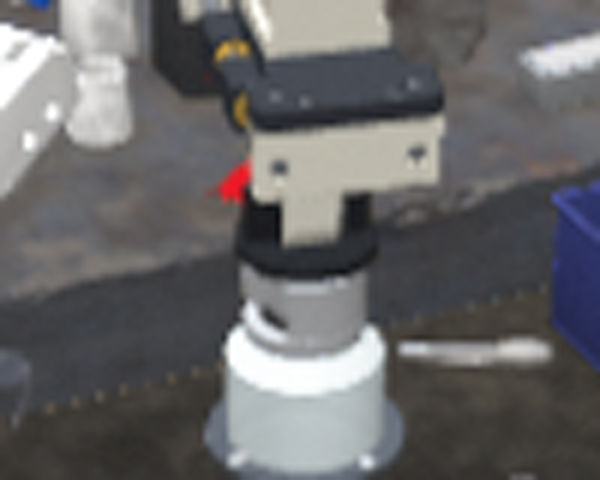

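The disc has dropped close to the rim and the turn is meeting little torque. I'll finish it.

>>> arm_command(
  plan=[
    {"tx": 0, "ty": 0, "tz": 0, "wx": -0.125, "wy": 0, "wz": 0, "jaw": -1},
    {"tx": 0, "ty": 0, "tz": 0, "wx": -0.125, "wy": 0, "wz": 0, "jaw": -1},
    {"tx": 0, "ty": 0, "tz": 0, "wx": -0.125, "wy": 0, "wz": 0, "jaw": -1},
    {"tx": 0, "ty": 0, "tz": 0, "wx": -0.125, "wy": 0, "wz": 0, "jaw": -1},
    {"tx": 0, "ty": 0, "tz": 0, "wx": -0.125, "wy": 0, "wz": 0, "jaw": -1},
    {"tx": 0, "ty": 0, "tz": 0, "wx": -0.125, "wy": 0, "wz": 0, "jaw": -1},
    {"tx": 0, "ty": 0, "tz": 0, "wx": 0, "wy": 0, "wz": 0, "jaw": -1},
    {"tx": 0, "ty": 0, "tz": 0, "wx": 0, "wy": 0, "wz": 0, "jaw": -1},
  ],
)

```text
time: 7.15
tool_pos: [631.0, 39.1, 128.6]
tcp_rot: [-2.122, 1.566, -0.016]
contact_force: [0.8, 0.8, 8.4]
grip_width: 11.9
```

Run:
```python
from h import *
o=readout.get_obs(); print(o['tool_pos'],o['contact_force'],o['moment'],o['joint_positions'])
M=R.from_euler('xyz',o['tcp_rot']).as_matrix();print(np.arctan2(M[1,2],M[0,2]))
```

```text
[631.01014635  39.07428097 128.63989861] [0.75204767 0.81414353 8.37410895] [0.1126136  0.12943831 0.07303162] [-5.93905103e-02  6.40923383e-01  1.37038677e+00  2.22194540e-04
  1.12565399e+00 -2.16572646e+00]
2.1062359467721716
```

>>> arm_command(
  plan=[
    {"tx": -0.3, "ty": 0, "tz": 0, "wx": 0, "wy": 0, "wz": 0, "jaw": -1},
    {"tx": -0.4, "ty": 0, "tz": 0, "wx": 0, "wy": 0, "wz": 0, "jaw": -1},
    {"tx": -0.4, "ty": 0, "tz": 0, "wx": 0, "wy": 0, "wz": 0, "jaw": -1},
    {"tx": -0.4, "ty": 0, "tz": 0, "wx": 0, "wy": 0, "wz": 0, "jaw": -1},
    {"tx": 0, "ty": 0, "tz": 0, "wx": 0, "wy": 0, "wz": 0, "jaw": -1},
  ],
)

```text
time: 7.65
tool_pos: [630.1, 39.1, 142.3]
tcp_rot: [-2.11, 1.569, -0.004]
contact_force: [2.0, 0.5, 2.5]
grip_width: 11.9
```

Free so far, with no pull at +6 mm above the locked height, so I'll keep lifting.

>>> arm_command(
  plan=[
    {"tx": -0.5, "ty": 0, "tz": 0, "wx": 0, "wy": 0, "wz": 0, "jaw": -1},
    {"tx": -0.5, "ty": 0, "tz": 0, "wx": 0, "wy": 0, "wz": 0, "jaw": -1},
    {"tx": -0.5, "ty": 0, "tz": 0, "wx": 0, "wy": 0, "wz": 0, "jaw": -1},
    {"tx": -0.5, "ty": 0, "tz": 0, "wx": 0, "wy": 0, "wz": 0, "jaw": -1},
    {"tx": -1, "ty": 0, "tz": 0, "wx": 0, "wy": 0, "wz": 0, "jaw": -1},
    {"tx": -1, "ty": 0, "tz": 0, "wx": 0, "wy": 0, "wz": 0, "jaw": -1},
    {"tx": -1, "ty": 0, "tz": 0, "wx": 0, "wy": 0, "wz": 0, "jaw": -1},
    {"tx": -1, "ty": 0, "tz": 0, "wx": 0, "wy": 0, "wz": 0, "jaw": -1},
    {"tx": 0, "ty": 0, "tz": 0, "wx": 0, "wy": 0, "wz": 0, "jaw": -1},
    {"tx": 0, "ty": 0, "tz": 0, "wx": 0, "wy": 0, "wz": 0, "jaw": -1},
  ],
)

```text
time: 8.65
tool_pos: [629.6, 39.1, 201.8]
tcp_rot: [-1.949, 1.57, 0.157]
contact_force: [-0.5, -0.3, -1.6]
grip_width: 11.8
```

Run:
```python
from h import *
o=readout.get_obs(); print(o['tool_pos'],o['contact_force'],o['joint_positions'])
M=R.from_euler('xyz',o['tcp_rot']).as_matrix();print(M.round(3))
for n,(x,y) in {'scene':(300,170),'side':(303,165)}.items():
    im=imaging.capture(n); cv2.imwrite(f'pics/{n}_4full.png',im)
    cv2.imwrite(f'pics/{n}_4.png',cv2.resize(im[y-60:y+60,x-60:x+60],None,fx=5,fy=5,interpolation=cv2.INTER_CUBIC))
```

```text
[629.63204261  39.07116511 201.75422194] [-0.50900562 -0.33428092 -1.58176143] [-5.94775925e-02  5.73016629e-01  1.28009764e+00  1.01992488e-04
  1.28803362e+00 -2.16543927e+00]
[[ 0.   -0.86 -0.51]
 [ 0.   -0.51  0.86]
 [-1.   -0.   -0.  ]]
```

View pics/side_4.png

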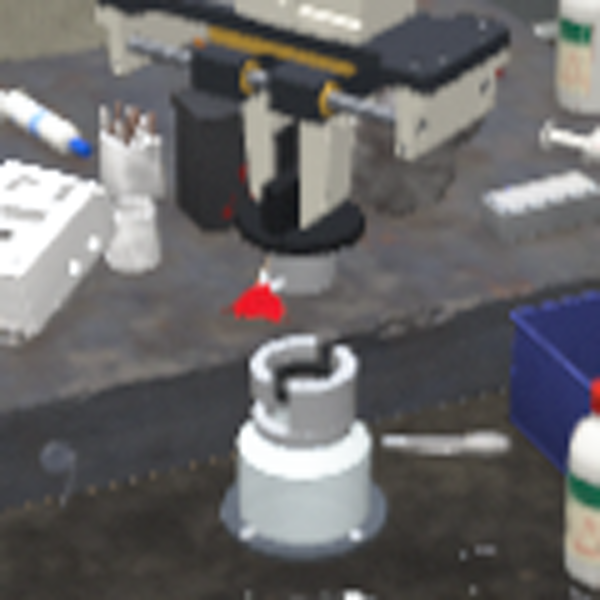

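View pics/scene_4full.png

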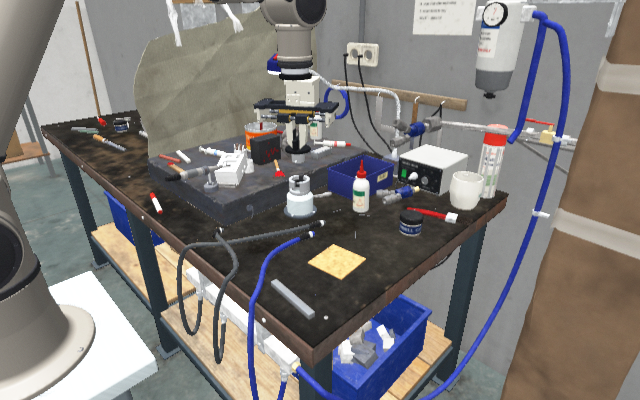

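The cap is clear of the canister and upright, and the open collar with its slots can be seen at about (303,360) in the crop. I'll carry the cap over the pad.

>>> arm_command(
  plan=[
    {"tx": 0, "ty": 1.0, "tz": -0.7, "wx": 0, "wy": 0, "wz": 0, "jaw": -1},
    {"tx": 0, "ty": 2.0, "tz": -1.45, "wx": 0, "wy": 0, "wz": 0, "jaw": -1},
    {"tx": 0, "ty": 2.0, "tz": -1.45, "wx": 0, "wy": 0, "wz": 0, "jaw": -1},
    {"tx": 0, "ty": 2.0, "tz": -1.45, "wx": 0, "wy": 0, "wz": 0, "jaw": -1},
    {"tx": 0, "ty": 2.0, "tz": -1.45, "wx": 0, "wy": 0, "wz": 0, "jaw": -1},
    {"tx": 0, "ty": 2.0, "tz": -1.45, "wx": 0, "wy": 0, "wz": 0, "jaw": -1},
    {"tx": 0, "ty": 2.0, "tz": -1.45, "wx": 0, "wy": 0, "wz": 0, "jaw": -1},
    {"tx": 0, "ty": 2.0, "tz": -1.45, "wx": 0, "wy": 0, "wz": 0, "jaw": -1},
    {"tx": 0, "ty": 2.0, "tz": -1.45, "wx": 0, "wy": 0, "wz": 0, "jaw": -1},
    {"tx": 0, "ty": 2.0, "tz": -1.45, "wx": 0, "wy": 0, "wz": 0, "jaw": -1},
    {"tx": 0, "ty": 1.28, "tz": -0.92, "wx": 0, "wy": 0, "wz": 0, "jaw": -1},
    {"tx": 1.5, "ty": 0, "tz": 0, "wx": 0, "wy": 0, "wz": 0, "jaw": -1},
    {"tx": 2.0, "ty": 0, "tz": 0, "wx": 0, "wy": 0, "wz": 0, "jaw": -1},
    {"tx": 2.0, "ty": 0, "tz": 0, "wx": 0, "wy": 0, "wz": 0, "jaw": -1},
    {"tx": 2.0, "ty": 0, "tz": 0, "wx": 0, "wy": 0, "wz": 0, "jaw": -1},
    {"tx": 2.0, "ty": 0, "tz": 0, "wx": 0, "wy": 0, "wz": 0, "jaw": -1},
    {"tx": 1.5, "ty": 0, "tz": 0, "wx": 0, "wy": 0, "wz": 0, "jaw": -1},
    {"tx": 0, "ty": 0, "tz": 0, "wx": 0, "wy": 0, "wz": 0, "jaw": -1},
    {"tx": 0, "ty": 0, "tz": 0, "wx": 0, "wy": 0, "wz": 0, "jaw": -1},
  ],
)

```text
time: 10.65
tool_pos: [529.9, -190.7, 91.7]
tcp_rot: [0.123, 1.57, 2.229]
contact_force: [-0.3, 1.0, -1.2]
grip_width: 11.9
```

Run:
```python
from h import *
o=readout.get_obs(); print(o['tool_pos'],o['contact_force'])
for n,(x,y) in {'scene':(337,240),'side':(305,245)}.items():
    im=imaging.capture(n)
    cv2.imwrite(f'pics/{n}_5.png',cv2.resize(im[y-60:y+60,x-60:x+60],None,fx=5,fy=5,interpolation=cv2.INTER_CUBIC))
```

```text
[ 529.94475897 -190.66669406   91.66936957] [-0.33383864  0.96969296 -1.19133031]
```

View pics/side_5.png

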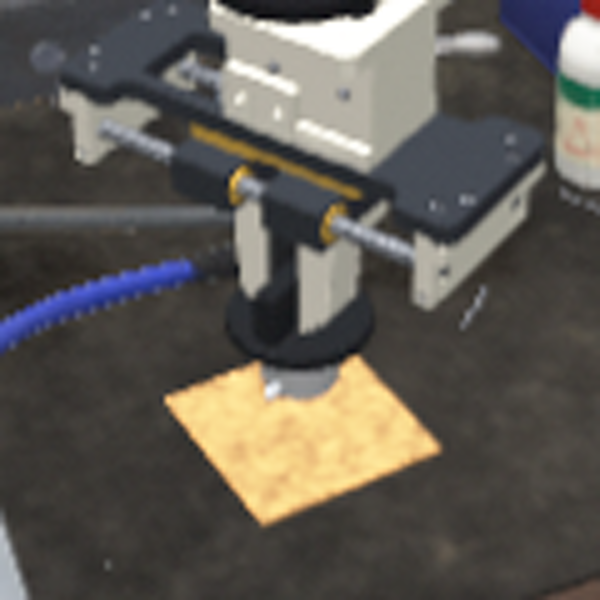

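View pics/scene_5.png

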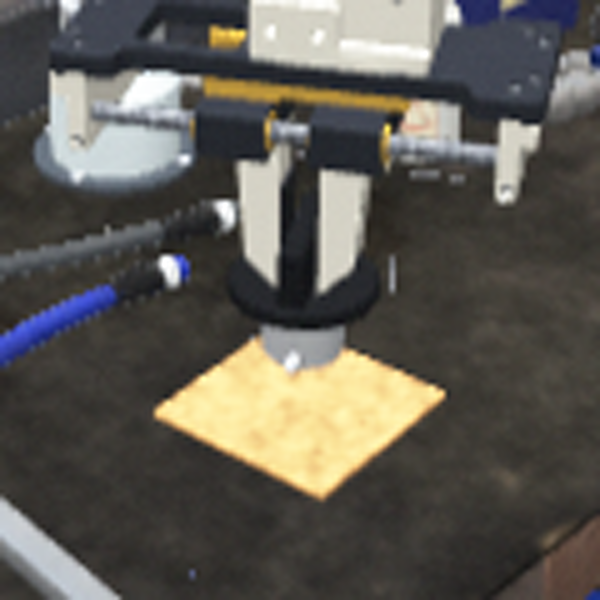

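The cap hangs upright above the pad. I'll lower it to near contact, then go in small steps.

>>> arm_command(
  plan=[
    {"tx": 1.2, "ty": 0, "tz": 0, "wx": 0, "wy": 0, "wz": 0, "jaw": -1},
    {"tx": 0.8, "ty": 0, "tz": 0, "wx": 0, "wy": 0, "wz": 0, "jaw": -1},
    {"tx": 0.5, "ty": 0, "tz": 0, "wx": 0, "wy": 0, "wz": 0, "jaw": -1},
    {"tx": 0.1, "ty": 0, "tz": 0, "wx": 0, "wy": 0, "wz": 0, "jaw": -1},
    {"tx": 0.1, "ty": 0, "tz": 0, "wx": 0, "wy": 0, "wz": 0, "jaw": -1},
    {"tx": 0, "ty": 0, "tz": 0, "wx": 0, "wy": 0, "wz": 0, "jaw": -1},
  ],
)

```text
time: 11.35
tool_pos: [530.1, -190.6, 64.5]
tcp_rot: [-2.003, 1.571, 0.103]
contact_force: [-0.3, -0.3, -1.1]
grip_width: 11.8
```

>>> arm_command(
  plan=[
    {"tx": 0.1, "ty": 0, "tz": 0, "wx": 0, "wy": 0, "wz": 0, "jaw": -1},
    {"tx": 0.1, "ty": 0, "tz": 0, "wx": 0, "wy": 0, "wz": 0, "jaw": -1},
    {"tx": 0, "ty": 0, "tz": 0, "wx": 0, "wy": 0, "wz": 0, "jaw": -1},
  ],
)

```text
time: 11.65
tool_pos: [530.0, -190.5, 62.5]
tcp_rot: [-1.138, 1.571, 0.968]
contact_force: [0.7, -0.1, -1.4]
grip_width: 11.9
```

>>> arm_command(
  plan=[
    {"tx": 0.07, "ty": 0, "tz": 0, "wx": 0, "wy": 0, "wz": 0, "jaw": -1},
    {"tx": 0.07, "ty": 0, "tz": 0, "wx": 0, "wy": 0, "wz": 0, "jaw": -1},
    {"tx": 0, "ty": 0, "tz": 0, "wx": 0, "wy": 0, "wz": 0, "jaw": -1},
  ],
)

```text
time: 11.95
tool_pos: [530.1, -190.5, 62.3]
tcp_rot: [-2.523, 1.57, -0.417]
contact_force: [-2.8, 0.5, 8.5]
grip_width: 11.5
```

Contact at 8.5 N. I'll ease off 1 mm, open and withdraw.

>>> arm_command(
  plan=[
    {"tx": -0.08, "ty": 0, "tz": 0, "wx": 0, "wy": 0, "wz": 0, "jaw": -1},
    {"tx": 0, "ty": 0, "tz": 0, "wx": 0, "wy": 0, "wz": 0, "jaw": -0.5},
    {"tx": 0, "ty": 0, "tz": 0, "wx": 0, "wy": 0, "wz": 0, "jaw": -0.2},
    {"tx": 0, "ty": 0, "tz": 0, "wx": 0, "wy": 0, "wz": 0, "jaw": 0},
    {"tx": 0, "ty": 0, "tz": 0, "wx": 0, "wy": 0, "wz": 0, "jaw": 0},
    {"tx": 0, "ty": 0, "tz": 0, "wx": 0, "wy": 0, "wz": 0, "jaw": 0},
  ],
)

```text
time: 12.55
tool_pos: [530.4, -190.7, 62.3]
tcp_rot: [-2.514, 1.57, -0.408]
contact_force: [0.4, -0.0, 5.4]
grip_width: 44.7
```

>>> arm_command(
  plan=[
    {"tx": -0.5, "ty": 0, "tz": 0, "wx": 0, "wy": 0, "wz": 0, "jaw": 0},
    {"tx": -1, "ty": 0, "tz": 0, "wx": 0, "wy": 0, "wz": 0, "jaw": 0},
    {"tx": -2, "ty": 0, "tz": 0, "wx": 0, "wy": 0, "wz": 0, "jaw": 0},
    {"tx": -3, "ty": 0, "tz": 0, "wx": 0, "wy": 0, "wz": 0, "jaw": 0},
    {"tx": -3, "ty": 0, "tz": 0, "wx": 0, "wy": 0, "wz": 0, "jaw": 0},
    {"tx": -3, "ty": 0, "tz": 0, "wx": 0, "wy": 0, "wz": 0, "jaw": 0},
    {"tx": -2, "ty": 0, "tz": 0, "wx": 0, "wy": 0, "wz": 0, "jaw": 0},
    {"tx": 0, "ty": 0, "tz": 0, "wx": 0, "wy": 0, "wz": 0, "jaw": 0},
    {"tx": 0, "ty": 0, "tz": 0, "wx": 0, "wy": 0, "wz": 0, "jaw": 0},
  ],
)

```text
time: 13.45
tool_pos: [529.7, -190.3, 206.9]
tcp_rot: [-0.351, 1.571, 1.755]
contact_force: [-0.5, -0.5, -0.6]
grip_width: 45.9
```

Run:
```python
from h import *
o=readout.get_obs(); print(o['tool_pos'],o['contact_force'],o['grip_width'])
for n,(x,y) in {'scene':(337,240),'side':(305,245)}.items():
    im=imaging.capture(n);cv2.imwrite(f'pics/{n}_6f.png',im)
    cv2.imwrite(f'pics/{n}_6.png',cv2.resize(im[y-60:y+60,x-60:x+60],None,fx=5,fy=5,interpolation=cv2.INTER_CUBIC))
o=readout.get_obs();cv2.imwrite('pics/w6.png',imaging.capture('wrist'));C=cam('wrist',o)
print(proj(C,(530.5,-190.5,66)),proj(C,(530.5,-190.5,4)),proj(cam('side'),(530.5,-190.5,4)))
```

```text
[ 529.71945933 -190.31106243  206.88609799] [-0.50027119 -0.48811053 -0.61327689] 45.899827440053706
(np.float64(317.6458664456872), np.float64(199.425289717153)) (np.float64(317.8604123594292), np.float64(185.02348746187144)) (np.float64(304.3798469718576), np.float64(269.525670131114))
```

View pics/side_6.png

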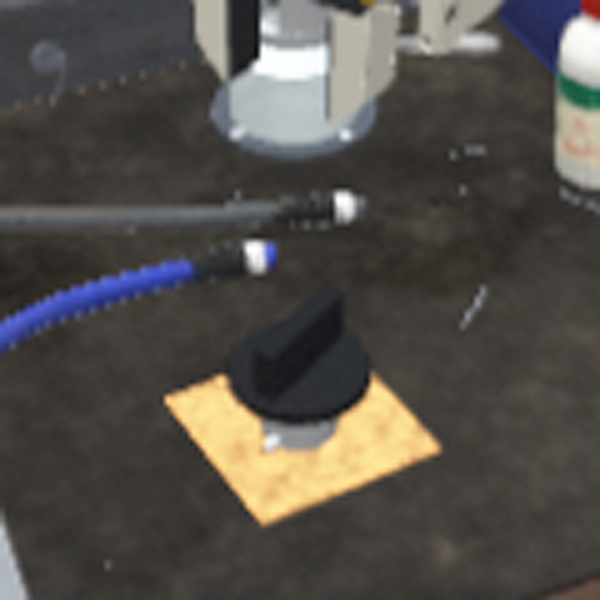

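View pics/scene_6f.png

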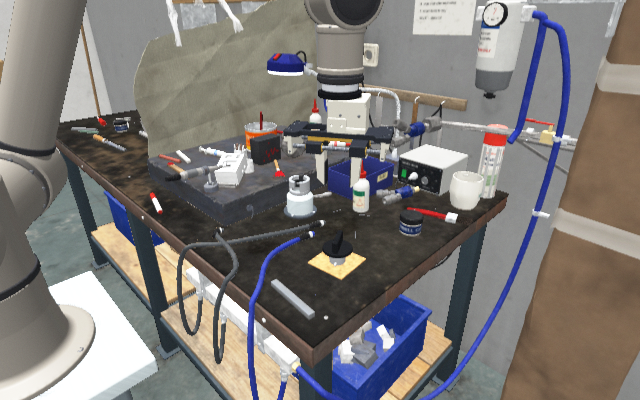

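View pics/w6.png

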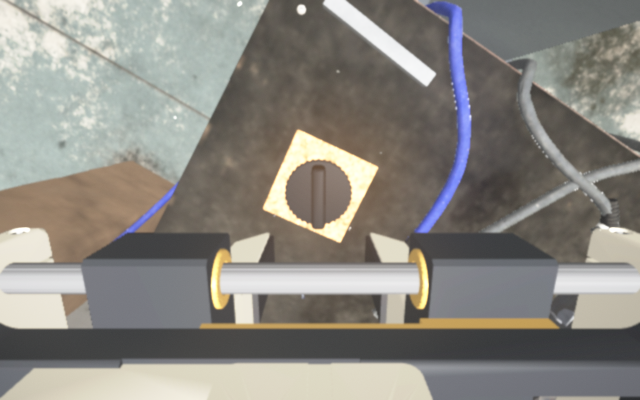

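The wrist view shows the disc at (318,192), centred on the pad. The cap stands upright, the gripper is clear, and the bottle, jar and stick are where they started. Handing in.

```bash
python3 -c "
from plant import bot
print(bot.close_job())"
```

```text
the job is handed in; nothing more can be done
None
```

I opened the canister, stood the cap on the cork pad and handed the job in at about 14 s. Handing in gave no verdict, so the result below rests on my own checks.

**Opening:** I gripped the bar and pressed the cap down about 8 mm, reading about 8–9 N. I then turned it 1.05 rad anticlockwise and lifted it straight off with almost no pull.

**Placing:** I lowered the cap until contact with the pad read 8.5 N, eased off, opened the fingers and withdrew about 140 mm.

**Last checks:**
- **Cap:** it stands upright and is visually centred on the pad, within a few mm, in the wrist view. The side view agrees.
- **Gripper:** it is clear of everything, and the force reading was near zero.
- **Bottle, jar and stick:** in the final scene picture they are where they started.
- **Canister:** the collar is open. I couldn't read the sealing ring's height directly, so its being at the upper stop is inferred from the cap coming out freely.

No check failed or disagreed. The only discrepancy was a 1–2 mm difference between commanded and measured TCP height.

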